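Set the folding leaf to the sample's angle

ROBOT

A 6-joint arm with a two-finger parallel gripper is mounted at the origin on the work surface. World frame = base frame: x ahead of the robot, y to its left, z up, the work surface at z = 0. Lengths are in mm, angles in rad, forces in N, time in s.
With the tool pointing down it reaches from about 350 to 1000 mm from the base axis. Payload 7.1 kg.
Tool frame: the origin (TCP) lies on the centre line of the jaws, within the pads' length; the fingertips stand 22 mm ahead of it and the grasp point (between the pads) lies 3 mm ahead of it; z points along the fingers, y is the line along which they close (so a half turn about z gives the same grasp; the last joint's range is limited). The gripper opens to 85 mm and grips with 20 to 120 N. Pads are 22 mm wide; open, the fingers measure 114 mm over their backs; the gripper's body (76 mm by 85 mm) begins 54 mm behind the grasp point. The pads swing forward as they close: fully open they stand 13 mm farther back than shut.
Start: joints at [1.153, 0.423, 1.63, -0, 1.089, -0.019], TCP at [242.663, 575.951, 253.319] pointing down, gripper open.
Joint ranges: [-3, 3], [-0.9, 2.11], [0.09, 2.58], [-1.31, 4.45], [0.11, 2.69], [-2.54, 2.54]. Speed limits (rad/s): [2.39, 2.39, 3.01, 3.14, 3.14, 3.14].

INTERFACE

Orientations are given as a unit quaternion [x, y, z, w].
In Python, from bench import robot gives the robot as it stands.
- The arm moves only by the tool play_rows, never from a script. Its argument "series" is a list of rows, each a list of 7 numbers: the shift along the tool's x, y, z in mm, then the turn, a rotation vector about the tool's x, y, z in degrees, then the closure, from 0 (fully open) to 1 (shut). A call has 1 to 5 rows; each row is the pose to reach, as a shift and turn from the pose commanded when the call began, along the tool's axes at that moment; what a row does not reach only later rows make up. A row lasts 1/10 s, in which the tool goes at most 50 mm and 8.59 degrees, less where a joint would pass 70% of its speed; a pose out of reach is approached as far as the arm can. A call with a gripper value outside its range is refused whole. The fingers move at their own pace and stop on an object; "newtons" is the grip in N (left out, the last holds). Time passes only in rows, so rows that repeat a pose let the fingers close. It gives the time, the measured TCP pose, the force, the opening and the grip force at its end, in the units of the state.
- robot.read_state(): the state, without advancing time (a new reading comes with each control period).
- robot.camera(name): name is "side" or "top" or "wrist"; returns (picture, depth): 420x560x3 uint8, red, green, blue; 420x560 float32, mm along the optical axis (not along the pixel's ray), 0 where there is no reading.
- robot.camera_params(name): a dict with "fx", "fy", "cx", "cy" (pixels), "origin" and "orientation" of the camera in the world. Camera axes: x right, y up, looking along -z (the intrinsics and any distortion apply to the point x, -y, -z); pixel columns grow to the right and rows downward; lengths in mm; the calibration is good to about 2 mm. The wrist camera is an equidistant fisheye: a pixel r from the principal point sees the ray r / f radians off the axis. A picture is of the moment at which its call begins: read the wrist's pose just before it. camera_params takes no time and is no camera call; for the wrist camera it gives the pose at the moment of the call.
- robot.finish_job(): hands the job in; it is judged then, once.
Trained networks look in the newest picture that a camera, given by its name, has taken for a name from the list of things; names that differ only in an ending like _2 or _b are one class to them, and where a whole thing is asked for, a point or a joint stands for the part that bears it (a point fixed in the world has none). Each returns a list of dicts, best first, with "conf" (0 to 1); they miss things now and then, are a little off and sometimes report something else, mostly with a low value. They report only what shows in the picture. A call takes as long as a camera call.
- robot.outline_of(name, camera): "pixels" (420x560 bool, what is visible of it) and "bbox" ([centre column, centre row, width, height] in pixels, round what is visible of it).
The state is a dict: "time_s": time; "qpos": joint angles; "qd": joint speeds; "tau": joint torques, N m; "eef_pos": TCP position; "tool_rot": TCP orientation; "contact_force": force on the tool from outside, world axes, zero at the start; "ft_torque": the same for the moment, N m; "gripper_width": opening from 0.0 (shut) to 1.0 (fully open); "grasp_force": force on a finger pad.
Only numpy, scipy, OpenCV 4.12 (cv2) and the standard library are available. Lean on these libraries where they do the work, as an engineer would, in place of code of your own. Each camera call takes 0.05 s, during which the arm holds its last target. There are 200 camera calls.

TASK

A folded copper sample is clamped in the bench sheet-metal folder to show the angle wanted. Take the folding leaf by its handle bar, swing it up slowly until its face lies along the underside of the sample's raised flange (within about 3 degrees) without pushing past and bending the sample, and finish still holding the leaf there by the bar, quite still, so that I can lock the angle stop; it drops if let go. Do not disturb the tools and trays beside the folder.

Things in the scene. Friction and masses are not known exactly. Their poses are not given: they have to be found in the camera images.
- folder: bench sheet-metal folder, fixed to the table, at a different place and turned a little each time: grey end frames 312 mm apart outside, on a 240 x 400 x 18 mm plywood board. Behind the hinge line (+x) lie the bed, its top 100 mm high, and on it the clamp beam, 276 mm wide, 137 mm high, with two hand knobs up to 176 mm high. Origin on the table straight under hinge, same axes
- hinge (a point): middle of the folder's hinge line, 100 mm above the table. Axes fixed to the folder: y runs along the hinge line, z is up, -x points from the hinge line out over the leaf and handle (roughly towards the robot)
- leaf (a joint): angle of the folding leaf about the hinge line, rad: 0 = flat, level with the bed (as at the start); grows as the leaf swings up and away from the robot, 1.75 at most. Falls back flat if let go. Steel plate 270 mm wide along the hinge line, 55 mm from hinge line to front edge, 9 mm thick, its upper face in line with the hinge. It takes about 3 to 4 N at the bar to lift it
- grip: the handle bar: a black round sleeve, 18 mm diameter, 126 mm long, that turns freely on the cross rod of the leaf's handle; parallel to the hinge line, on two 10 mm steel rods, 144 mm apart, from its ends to the leaf. Origin: its middle, 150 mm from the hinge line, 5 mm below the plane of the leaf's upper face (95 mm above the table when flat). y along the sleeve
- leaf_edge (a point): middle of the front edge of the leaf's upper face, 55 mm from the hinge line; axes turn with the leaf: -x from the hinge line to the edge, z square to the upper face
- sample (a joint): angle of the raised copper flange about the same hinge line, rad, counted just like the leaf's: when the leaf's angle equals it, the leaf's face lies along the flange. Between 0.4 and 1.3; it keeps its angle unless it is pushed. The flange is a plate 100 mm wide, 45 mm long and 2 mm thick, in the middle of the folder; the sample's other leg is flat under the clamp beam
- sample_edge (a point): middle of the flange's free edge on its underside, 45 mm from the hinge line; axes turn with the flange: -x from the hinge line to this edge, z square to the flange, upwards when it is flat
- punch_block: bystander: dark steel block 78 x 105 x 55 mm with rows of steel letter punches standing in it, 77 mm high in all, right of the folder; origin under its centre
- hammer: bystander: hammer, yellow handle and dark steel head, 260 mm long, lying left of the folder; its origin is on the table under it
- pliers: bystander: pliers with blue grips, 165 mm long, 13 mm high, lying to the right in front of the folder; origin on the table under the pivot
- blank_tray: bystander: grey tray 100 x 140 x 25 mm with round metal tag blanks, to the left in front of the folder; origin under its centre

How it is judged:
By the outcome, as a careful person would: the job done as asked, in the order asked, and still so for the second after the job is handed in, while the arm keeps its last pose, push and grip.
It also fails if it takes over 32 s, if anything falls off the work surface, if the arm or the gripper's body presses on something with over 40 N, if the wrist force passes 120 N, or if a joint passes its speed limit or range.

## Working session

There is one attempt and no reset: what is moved stays moved. The work goes in short steps, Python scripts to look and compute and a tool call to move; the robot and the scene stay as the last step left them, time stands still between calls to the robot, and variables do not carry over. Pictures are saved under pics/ and viewed, at most 10 in all, crops included, and the job is handed in when it is done.

Besides the shell and the picture viewer there is one more tool, called after ">>>" as name([rows], argument=value, ...), one row to a line, values as JSON. play_rows: Moves the arm, as the interface text tells. Its arguments: {"type":"object","properties":{"series":{"type":"array"},"newtons":{"type":"number"}},"required":["series"]}

```bash
mkdir -p pics
cat > h.py <<'E'
import numpy as np, cv2
from scipy.spatial.transform import Rotation as R
from bench import robot
def cloud(cam,depth,p=None):
    p=p or robot.camera_params(cam)
    v,u=np.mgrid[0:420,0:560].astype(float)
    X=(u-p["cx"])/p["fx"]*depth; Y=-(v-p["cy"])/p["fy"]*depth
    P=np.stack([X,Y,-depth],-1)
    return P@R.from_quat(p["orientation"]).as_matrix().T+np.array(p["origin"])
E
python3 - <<'E'
from h import *
for c in ("top","side"):
    im,d=robot.camera(c); cv2.imwrite(f"pics/{c}0.png",im[:,:,::-1]); W=cloud(c,d)
    np.savez(c+"0.npz",im=im,d=d,W=W)
    print(c,{k:np.round(v,3) for k,v in robot.camera_params(c).items()})
    for n in ("folder","leaf","grip","sample","punch_block","hammer","pliers","blank_tray"):
        for o in robot.outline_of(n,c)[:1]:
            m=o["pixels"]&(d>0); np.save(f"{c}_{n}.npy",m)
            Q=W[m]; print(n,round(o["conf"],2),np.round(o["bbox"]),np.round(np.median(Q,0)),np.round(np.percentile(Q,2,0)),np.round(np.percentile(Q,98,0)))
s=robot.read_state(); print(s)
E
```

```text
top {'fx': np.float64(413.248), 'fy': np.float64(413.248), 'cx': np.float64(274.743), 'cy': np.float64(212.427), 'origin': array([ 376.322,   93.744, 1100.839]), 'orientation': array([ 0.057, -0.06 , -0.698,  0.712])}
folder 0.98 [314. 168. 164. 142.] [679.  -8.  99.] [ 521. -209.   12.] [857. 175. 175.]
leaf 0.64 [307. 193. 126.  88.] [614.  19.  99.] [ 503. -142.   15.] [690. 139. 105.]
grip 0.65 [295. 224.  50.  21.] [521.  45. 101.] [498. -13.  -2.] [552. 102. 105.]
sample 0.98 [311. 173.  38.  20.] [644.   8. 114.] [620. -39. 101.] [671.  53. 127.]
punch_block 0.61 [403. 241.  51.  35.] [ 489. -233.   54.] [ 452. -291.    7.] [ 530. -187.   74.]
hammer 0.84 [177. 134.  49.  92.] [795. 372.  22.] [652. 302.   2.] [895. 421.  28.]
pliers 0.68 [376. 295.  57.  50.] [ 355. -179.   11.] [ 298. -242.    0.] [ 408. -107.   15.]
blank_tray 0.85 [218. 200.  67.  54.] [589. 241.   5.] [529. 170.  -1.] [648. 312.  26.]
side {'fx': np.float64(471.039), 'fy': np.float64(471.039), 'cx': np.float64(280.456), 'cy': np.float64(212.232), 'origin': array([ -50.708, -832.744,  908.512]), 'orientati
[... 692 characters left out ...]
 array([ 1.15302203e+00,  4.23080043e-01,  1.62983519e+00,  2.89541233e-05,
        1.08861952e+00, -1.89956745e-02]), 'qd': array([ 4.47752208e-04, -2.20736643e-04,  6.81697851e-05, -4.21597954e-04,
        1.74293206e-03, -6.07209392e-04]), 'tau': array([-3.66344339e-04, -5.57331383e+01, -2.82139063e+01, -1.18520084e-04,
        8.04868650e-04,  9.94041585e-06]), 'eef_pos': array([242.65728274, 575.98930603, 253.35704603]), 'tool_rot': array([ 1.98077355e-01,  9.80186391e-01,  3.10388037e-05, -6.25049185e-06]), 'contact_force': array([-0.66887449,  0.89279336,  0.30167268]), 'ft_torque': array([ 0.01306071, -0.00830036,  0.00687853]), 'grasp_force': 0.0, 'gripper_width': 1.000717425831407}
```

Run:
```python
from h import *
for c in("top","side"):
    z=np.load(c+"0.npz");W=z["W"];g=np.load(c+"_grip.npy")&(W[...,2]>90)
    P=W[g][:,:2];m=np.median(P,0);
    vx,vy,x0,y0=cv2.fitLine(P.astype(np.float32),cv2.DIST_HUBER,0,.01,.01).ravel();print(c,"bar",g.sum(),vx,vy,x0,y0,np.degrees(np.arctan2(-vx,vy)), P[:,1].min(),P[:,1].max())
z=np.load("top0.npz");W=z["W"];s=cv2.erode(np.load("top_sample.npy").astype(np.uint8),np.ones((3,3)))>0
Q=W[s];print(len(Q))
A=np.c_[Q[:,:2]-[640,0],np.ones(len(Q))];w=np.ones(len(Q),bool)
for i in range(6):
    c=np.linalg.lstsq(A[w],Q[w,2],rcond=None)[0];r=np.abs(A@c-Q[:,2]);w=r<max(2.5*np.median(r),2)
n=np.r_[-c[:2],1];n/=np.linalg.norm(n);print(c,w.sum(),np.median(r),"slope deg",np.degrees(np.arccos(n[2])),"yaw",np.degrees(np.arctan2(c[1],c[0])))
# leaf + frame edges
f=np.load("top_folder.npy")
a=cv2.resize(z["im"][120:260,220:400],None,fx=4,fy=4,interpolation=cv2.INTER_CUBIC)
b=np.load("side0.npz")["im"][150:300,260:440]; b=cv2.resize(b,None,fx=4,fy=4,interpolation=cv2.INTER_CUBIC)
cv2.imwrite("pics/a.png",a[:,:,::-1]);cv2.imwrite("pics/b.png",b[:,:,::-1])
# rows profile
for v in range(158,190,2): print(v,[tuple(np.round(W[v,u]).astype(int)) for u in (305,313)])
```

```text
top bar 369 0.29191527 0.9564442 518.64056 44.341244 -16.972656 -15.822940264493909 104.64748370039376
side bar 135 0.2808693 0.959746 516.2499 39.13955 -16.312094 -16.56312834784842 98.2152573908528
345
[ -0.64557515   0.18834755 116.3117029 ] 307 0.9939379630685039 slope deg 33.92041607986541 yaw 163.73531358144106
158 [(np.int64(680), np.int64(18), np.int64(115)), (np.int64(678), np.int64(-1), np.int64(120))]
160 [(np.int64(675), np.int64(18), np.int64(113)), (np.int64(675), np.int64(-2), np.int64(113))]
162 [(np.int64(673), np.int64(17), np.int64(103)), (np.int64(669), np.int64(-1), np.int64(116))]
164 [(np.int64(668), np.int64(17), np.int64(101)), (np.int64(669), np.int64(-3), np.int64(100))]
166 [(np.int64(662), np.int64(17), np.int64(104)), (np.int64(663), np.int64(-3), np.int64(102))]
168 [(np.int64(656), np.int64(18), np.int64(108)), (np.int64(658), np.int64(-3), np.int64(103))]
170 [(np.int64(649), np.int64(18), np.int64(113)), (np.int64(652), np.int64(-2), np.int64(106))]
172 [(np.int64(643), np.int64(18), np.int64(116)), (np.int64(644), np.int64(-2), np.int64(114))]
174 [(np.int64(637), np.int64(19), np.int64(121)), (np.int64(639), np.int64(-2), np.int64(116))]
176 [(np.int64(631), np.int64(19), np.int64(124)), (np.int64(632), np.int64(-1), np.int64(122))]
178 [(np.int64(633), np.int64(17), np.int64(99)), (np.int64(626), np.int64(0), np.int64(127))]
180 [(np.int64(628), np.int64(17), np.int64(97)), (np.int64(627), np.int64(-3), np.int64(102))]
182 [(np.int64(622), np.int64(17), np.int64(102)), (np.int64(623), np.int64(-3), np.int64(98))]
184 [(np.int64(617), np.int64(17), np.int64(102)), (np.int64(617), np.int64(-3), np.int64(102))]
186 [(np.int64(612), np.int64(17), np.int64(98)), (np.int64(613), np.int64(-3), np.int64(99))]
188 [(np.int64(625), np.int64(11), np.int64(20)), (np.int64(608), np.int64(-3), np.int64(99))]
```

View pics/a.png

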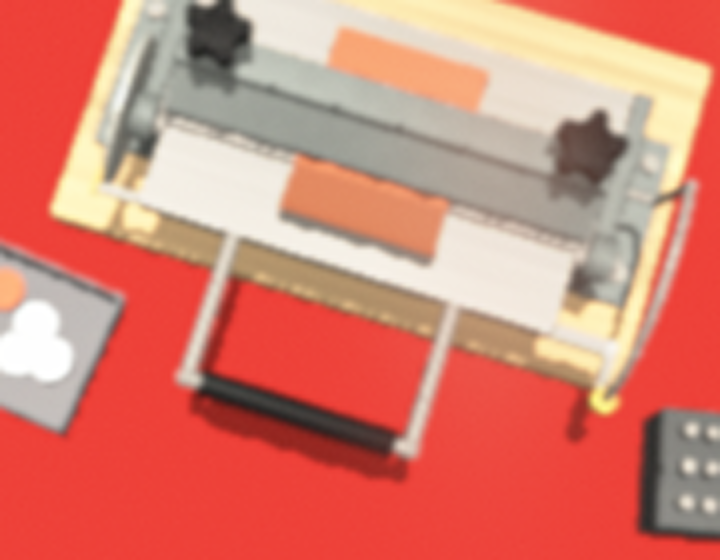

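View pics/b.png

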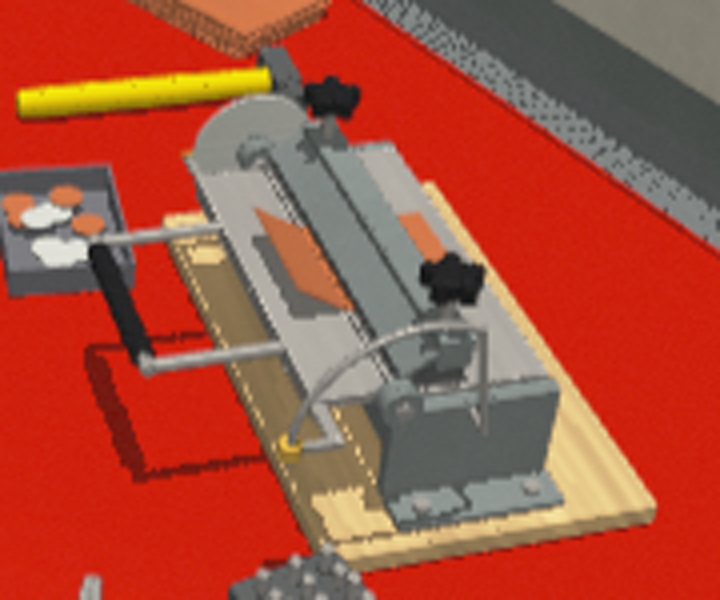

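The crops show the folder turned about -16.5°. In the top crop the black bar runs from (200,380) to (400,445). The copper flange is raised in the middle at about (365,210), and nothing stands over the bar.

>>> play_rows([
  [-35, -30, 0, 0, 0, 8],
  [-71, -59, 0, 0, 0, 16],
  [-106, -89, 0, 0, 0, 24],
  [-142, -119, 0, 0, 0, 32],
  [-177, -148, 0, 0, 0, 40],
], newtons=40)

```text
schema error: expected 7 numbers
```

```bash
cat >> h.py <<'E'
YAW=-16.5
def togo(pos,pitch=0):
    """shift (tool axes) and turn to reach TCP pos with tool y along folder x, z down, leaned by pitch about folder y"""
    s=robot.read_state(); C=R.from_quat(s["tool_rot"])
    M=R.from_euler("z",YAW,degrees=True)*R.from_euler("y",pitch,degrees=True)*R.from_matrix(np.array([[0,1,0],[1,0,0],[0,0,-1.]]))
    print("t",s["time_s"],"pos",np.round(s["eef_pos"],1),"F",np.round(s["contact_force"],1),"w",round(s["gripper_width"],3),"shift",np.round(C.inv().apply(np.array(pos)-s["eef_pos"]),1),"turn",np.round((C.inv()*M).as_rotvec(degrees=True),1),"q",np.round(s["qpos"],2))
E
python3 -c "
from h import *
togo([517.5,42,180])"
```

```text
t 0.9 pos [242.7 576.  253.4] F [-0.7  0.9  0.3] w 1.001 shift [-460.6 -385.4   73.3] turn [ 0.  -0.  83.7] q [ 1.15  0.42  1.63  0.    1.09 -0.02]
```

>>> play_rows([
  [-35, -30, 0, 0, 0, 8, 0],
  [-71, -59, 0, 0, 0, 16, 0],
  [-106, -89, 0, 0, 0, 24, 0],
  [-142, -119, 0, 0, 0, 32, 0],
  [-177, -148, 0, 0, 0, 40, 0],
], newtons=40)

```text
time_s: 1.4
eef_pos: [348.8, 369.2, 253.5]
tool_rot: [0.524, 0.852, 0.0, 0.0]
contact_force: [1.0, -0.2, -0.3]
gripper_width: 1.003
grasp_force: 0.0
```

```bash
python3 -c "
from h import *
togo([517.5,42,190])"
```

```text
t 1.4 pos [348.8 369.2 253.5] F [ 1.  -0.2 -0.3] w 1.003 shift [-368.1    2.7   63.5] turn [ 0.  -0.  43.3] q [ 0.79  0.25  1.89 -0.    1.    0.32]
```

>>> play_rows([
  [-46, 0, 5, 0, 0, 8, 0],
  [-92, 0, 10, 0, 0, 16, 0],
  [-138, 1, 20, 0, 0, 24, 0],
  [-184, 1, 30, 0, 0, 32, 0],
  [-230, 2, 40, 0, 0, 40, 0],
])

```text
time_s: 1.9
eef_pos: [455.7, 165.4, 213.3]
tool_rot: [0.784, 0.621, 0.0, 0.0]
contact_force: [0.9, 0.7, 0.3]
gripper_width: 0.998
grasp_force: 0.0
```

```bash
python3 -c "
from h import *
togo([517.5,42,190])"
```

```text
t 1.9 pos [455.7 165.4 213.3] F [0.9 0.7 0.3] w 0.998 shift [-106.1   88.3   23.3] turn [ 0.  -0.   3.3] q [0.32 0.27 1.97 0.   0.9  0.55]
```

>>> play_rows([
  [-34, 28, 8, 0, 0, 1, 0],
  [-68, 56, 16, 0, 0, 2, 0],
  [-106, 88, 23, 0, 0, 3.3, 0],
  [-106, 88, 23, 0, 0, 3.3, 0],
  [-106, 88, 23, 0, 0, 3.3, 0],
])

```text
time_s: 2.4
eef_pos: [517.4, 43.1, 190.1]
tool_rot: [0.8, 0.6, -0.0, -0.0]
contact_force: [-0.4, 0.4, 0.1]
gripper_width: 1.003
grasp_force: 0.0
```

```bash
cat >> h.py <<'E'
def wrist():
    p=robot.camera_params("wrist"); im,d=robot.camera("wrist")
    v,u=np.mgrid[0:420,0:560].astype(float); x=(u-p["cx"])/p["fx"]; y=(v-p["cy"])/p["fy"]; th=np.hypot(x,y)+1e-9
    t=np.tan(np.minimum(th,1.5))/th
    P=np.stack([x*t*d,-y*t*d,-d],-1)
    return im,d,P@R.from_quat(p["orientation"]).as_matrix().T+np.array(p["origin"])
def folder(P,h=(661.3,-.6)):
    return R.from_euler("z",-YAW,degrees=True).apply(np.asarray(P)-[h[0],h[1],100])
E
python3 - <<'E'
from h import *
im,d,W=wrist(); cv2.imwrite("pics/w1.png",im[:,:,::-1]); np.savez("w1.npz",im=im,d=d,W=W)
for n in("grip","leaf","sample"):
    for o in robot.outline_of(n,"wrist")[:1]:
        m=o["pixels"]&(d>0);np.save("w_"+n,m);Q=W[m];print(n,round(o["conf"],2),np.round(o["bbox"]),np.round(np.median(Q,0)),np.round(np.percentile(Q,3,0)),np.round(np.percentile(Q,97,0)))
        if n=="grip":
            Q=Q[Q[:,2]>88];f=cv2.fitLine(Q[:,:2].astype(np.float32),cv2.DIST_HUBER,0,.01,.01).ravel();print(f,np.degrees(np.arctan(f[0]/f[1])),Q[:,2].max())
        if n=="sample":
            F=folder(Q);F=F[np.abs(F[:,0]+22)<30];f=np.polyfit(F[:,0],F[:,2],1);r=np.abs(np.polyval(f,F[:,0])-F[:,2]);f=np.polyfit(F[r<2,0],F[r<2,2],1);print("ang",np.degrees(np.arctan(-f[0])),f,(r<2).sum(),len(r))
togo([517.5,42,98])
E
```

```text
grip 0.74 [282. 217.  32. 175.] [524.  53. 102.] [502. -10.  96.] [543. 102. 104.]
[2.8631115e-01 9.5813668e-01 5.2330487e+02 5.0018990e+01] 16.63724 105.55193106965984
leaf 0.87 [380. 184. 225. 368.] [628.  68. 100.] [507. -41.  84.] [689. 138. 104.]
t 2.6 pos [516.8  45.3 190.5] F [-0.3 -0.1  0.6] w 0.996 shift [-3.   1.6 92.5] turn [-0.  -0.   0.5] q [0.06 0.36 1.91 0.   0.87 0.34]
```

View pics/w1.png

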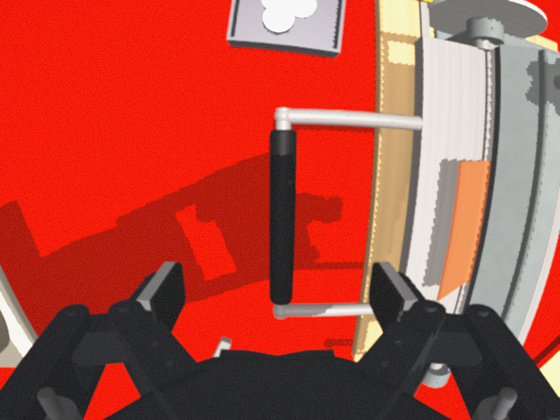

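The wrist view shows the bar upright at column 282, rows 130–300, between the open fingers. The flange shows orange at about (470,225). I'll descend.

>>> play_rows([
  [-1, 2, 25, 0, 0, 0, 0],
  [-2, 4, 50, 0, 0, 0, 0],
  [-2, 4, 75, 0, 0, 0, 0],
  [-2, 4, 93, 0, 0, 0, 0],
  [-2, 4, 93, 0, 0, 0, 0.3],
])

```text
time_s: 3.1
eef_pos: [518.6, 42.3, 95.5]
tool_rot: [0.799, 0.602, -0.002, -0.001]
contact_force: [-0.4, -0.3, -0.2]
gripper_width: 0.855
grasp_force: 0.0
```

Run:
```python
from h import *
z=np.load("w1.npz");im=z["im"].astype(int);W=z["W"]
m=(im[...,0]>180)&(im[...,1]>90)&(im[...,1]<185)&(im[...,2]<130)
m[:130]=0;m[:,:425]=0;m[320:]=0;print(m.sum())
F=folder(W[m],(663.8,2));F=F[np.isfinite(F).all(1)&(np.abs(F[:,0])<60)]
w=F[:,2]>2
for i in range(5):
    f=np.polyfit(F[w,0],F[w,2],1);r=np.abs(np.polyval(f,F[:,0])-F[:,2]);w=(r<2)
print(np.degrees(np.arctan(-f[0])),f,w.sum(),len(w),np.percentile(F,[1,50,99],axis=0).round(1))
togo([520.5,45,97])
```

```text
3933
31.748218878819593 [-0.61877579  3.87917089] 3770 3851 [[-35.8 -48.7   0.6]
 [-17.    3.9  14.3]
 [  7.1  48.9  26.2]]
t 3.1 pos [518.6  42.3  95.5] F [-0.4 -0.3 -0.2] w 0.855 shift [ 3.1  1.  -1.5] turn [-0.2  0.1  0.5] q [0.06 0.52 1.95 0.   0.68 0.34]
```

>>> play_rows([
  [2, 1, -2, 0, 0, 0, 0.6],
  [2, 1, -2, 0, 0, 0, 0.8],
  [2, 1, -2, 0, 0, 0, 1],
  [2, 1, -2, 0, 0, 0, 1],
  [2, 1, -2, 0, 0, 0, 1],
], newtons=40)

```text
time_s: 3.6
eef_pos: [521.2, 43.4, 100.2]
tool_rot: [0.8, 0.6, -0.0, -0.001]
contact_force: [-4.9, 4.7, 7.7]
gripper_width: 0.196
grasp_force: 38.8
```

>>> play_rows([
  [0, 0, 0, 0, 0, 0, 1],
  [0, 0, 0, 0, 0, 0, 1],
  [0, 0, 0, 0, 0, 0, 1],
])

```text
time_s: 3.9
eef_pos: [521.2, 43.4, 100.2]
tool_rot: [0.8, 0.6, -0.0, -0.001]
contact_force: [-5.1, 5.3, 7.9]
gripper_width: 0.194
grasp_force: 38.8
```

Run:
```python
from h import *
togo([520.5,45,97])
```

```text
t 3.9 pos [521.2  43.4 100.2] F [-5.1  5.3  7.9] w 0.194 shift [ 1.4 -1.1  3.2] turn [-0.1 -0.   0.3] q [0.06 0.51 1.94 0.   0.69 0.34]
```

>>> play_rows([
  [0, 0, -3, 0, 0, 0, 1],
  [0, 0, -6.3, 0, 0, 0, 1],
  [0, 0, -9.4, 0, 0, 0, 1],
  [0, 0.1, -12.6, 0, 0, 0, 1],
  [0, 0.3, -15.7, 0, 0, 0, 1],
])

```text
time_s: 4.4
eef_pos: [521.4, 43.3, 115.2]
tool_rot: [0.8, 0.6, -0.0, -0.001]
contact_force: [-1.6, 5.5, -2.8]
gripper_width: 0.194
grasp_force: 39.1
```

>>> play_rows([
  [0, 0.3, -3.1, 0, 0, 0, 1],
  [0, 0.6, -6.2, 0, 0, 0, 1],
  [0, 1, -9.4, 0, 0, 0, 1],
  [0, 1.5, -12.5, 0, 0, 0, 1],
  [0, 1.9, -15.6, 0, 0, 0, 1],
])

```text
time_s: 4.9
eef_pos: [523.2, 42.8, 130.7]
tool_rot: [0.8, 0.6, -0.0, -0.001]
contact_force: [-0.6, 4.6, -3.2]
gripper_width: 0.201
grasp_force: 39.2
```

>>> play_rows([
  [0, 0.6, -3.1, 0, 0, 0, 1],
  [0, 1.3, -6.2, 0, 0, 0, 1],
  [0, 2, -9.2, 0, 0, 0, 1],
  [0, 2.8, -12.3, 0, 0, 0, 1],
  [0, 3.6, -15.3, 0, 0, 0, 1],
])

```text
time_s: 5.4
eef_pos: [526.5, 41.8, 146.0]
tool_rot: [0.8, 0.6, -0.001, -0.001]
contact_force: [-2.3, 5.6, -1.4]
gripper_width: 0.198
grasp_force: 39.2
```

>>> play_rows([
  [0, 0.9, -3, 0, 0, 0, 1],
  [0, 1.9, -6, 0, 0, 0, 1],
  [0, 2.9, -8.9, 0, 0, 0, 1],
  [0, 4, -11.9, 0, 0, 0, 1],
  [0, 5.1, -14.8, 0, 0, 0, 1],
])

```text
time_s: 5.9
eef_pos: [531.3, 40.3, 160.8]
tool_rot: [0.8, 0.6, -0.001, -0.001]
contact_force: [-2.8, 3.4, -1.5]
gripper_width: 0.197
grasp_force: 39.2
```

```bash
cat > look.py <<'E'
from h import *
import sys
H=(664,1.5)
def fit(F):
    w=np.ones(len(F),bool)
    for i in range(8):
        f=np.polyfit(F[w,0],F[w,2],1);r=np.abs(np.polyval(f,F[:,0])-F[:,2]);w=r<max(2,1.5*np.median(r))
    # orthogonal refit
    v=cv2.fitLine(F[w][:,[0,2]].astype(np.float32),cv2.DIST_L2,0,.01,.01).ravel()
    return round(np.degrees(np.arctan(-v[1]/v[0])),2), round(v[3]-v[1]/v[0]*v[2],1), w.sum()
for c in("top","side","wrist"):
    if c=="wrist": im,d,W=wrist()
    else: im,d=robot.camera(c);W=cloud(c,d)
    cv2.imwrite(f"pics/{c}_{sys.argv[1]}.png",im[:,:,::-1])
    F=folder(W.reshape(-1,3),H).reshape(W.shape); np.savez(f"{c}_{sys.argv[1]}.npz",im=im,F=F,d=d)
    hsv=cv2.cvtColor(im,cv2.COLOR_RGB2HSV).astype(int)
    ok=(d>0)&(F[...,2]>-3)
    cop=ok&(hsv[...,0]<18)&(hsv[...,0]>4)&(hsv[...,1]>80)&(F[...,0]>-50)&(F[...,0]<-3)&(np.abs(F[...,1])<45)
    lf=ok&(hsv[...,1]<60)&(F[...,0]>-53)&(F[...,0]<-5)&(np.abs(F[...,1])>60)&(np.abs(F[...,1])<125)&(F[...,2]<50)
    for n,m in(("sample",cop),("leaf",lf)):
        if m.sum()>30: print(c,n,m.sum(),*fit(F[m]))
togo([0,0,0])
E
python3 look.py 24
```

```text
top leaf 286 22.67 -0.0 211
side sample 164 32.51 1.3 144
side leaf 338 23.55 -1.1 277
wrist sample 3329 32.35 3.3 3264
wrist leaf 6518 23.29 0.7 5051
t 6.05 pos [531.3  40.3 160.9] F [-3.4  4.8 -1.4] w 0.193 shift [-187.  -498.6  162. ] turn [-0.1 -0.   0.3] q [0.05 0.42 1.9  0.   0.83 0.33]
```

>>> play_rows([
  [0, 1.3, -2.9, 0, 0, 0, 1],
  [0, 2.6, -5.8, 0, 0, 0, 1],
  [0, 3.9, -8.6, 0, 0, 0, 1],
  [0, 5.3, -11.5, 0, 0, 0, 1],
  [0, 6.7, -14.3, 0, 0, 0, 1],
])

```text
time_s: 6.55
eef_pos: [537.6, 38.4, 175.1]
tool_rot: [0.8, 0.6, -0.001, -0.001]
contact_force: [-3.4, 4.3, -0.9]
gripper_width: 0.191
grasp_force: 39.4
```

```bash
python3 look.py 30; python3 -c "
import cv2
a=cv2.imread('pics/side_30.png')[170:260,290:410];b=cv2.imread('pics/wrist_30.png')
cv2.imwrite('pics/s30.png',cv2.resize(a,None,fx=6,fy=6,interpolation=cv2.INTER_CUBIC))"
```

```text
top leaf 199 29.65 -0.6 137
side sample 158 32.2 1.5 148
side leaf 331 29.66 -1.3 248
wrist sample 3506 32.48 3.3 3435
wrist leaf 6268 29.24 1.1 4457
t 6.7 pos [537.6  38.4 175.2] F [-3.6  3.6 -0.7] w 0.197 shift [-186.9 -505.1  176.5] turn [-0.2 -0.   0.3] q [0.05 0.41 1.88 0.   0.86 0.33]
```

View pics/s30.png

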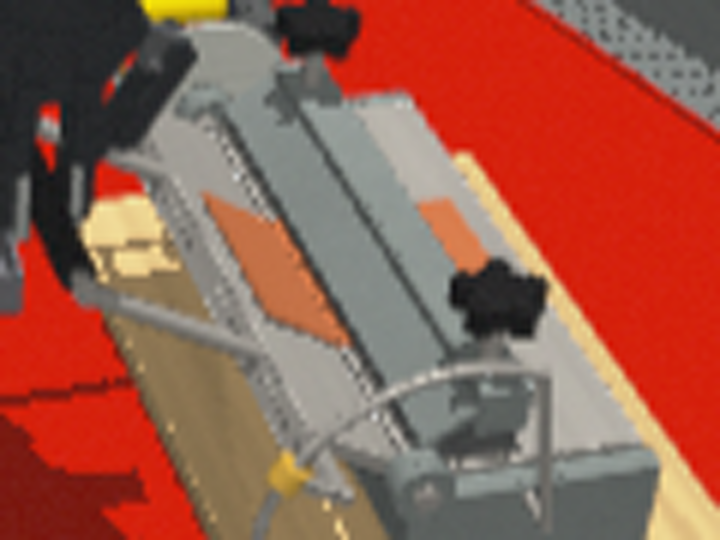

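View pics/wrist_30.png

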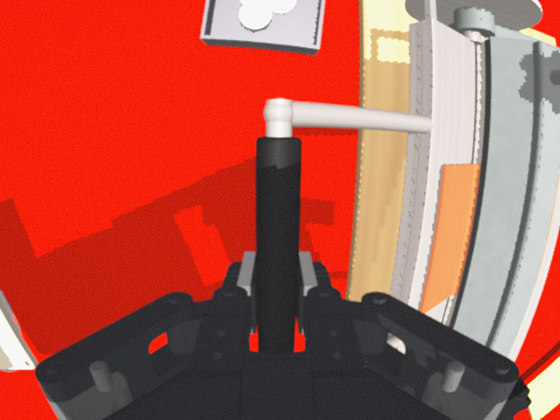

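In both crops the leaf lies just under the flange, with a gap of about 3°: the orange flange is at (270,270) in the side crop and (455,240) in the wrist view. I'll creep 2° more.

>>> play_rows([
  [0, 0.5, -0.9, 0, 0, 0, 1],
  [0, 1, -1.8, 0, 0, 0, 1],
  [0, 1.5, -2.7, 0, 0, 0, 1],
  [0, 2, -3.6, 0, 0, 0, 1],
  [0, 2.5, -4.6, 0, 0, 0, 1],
])

```text
time_s: 7.2
eef_pos: [539.9, 37.7, 179.6]
tool_rot: [0.8, 0.6, -0.001, -0.001]
contact_force: [-4.6, 4.1, -0.7]
gripper_width: 0.194
grasp_force: 39.4
```

```bash
python3 look.py 32; python3 look.py 32b
```

```text
top leaf 200 30.42 0.3 132
side sample 151 32.64 1.2 138
side leaf 342 31.36 -1.3 259
wrist sample 3510 32.46 3.3 3490
wrist leaf 6162 31.13 1.2 4275
t 7.35 pos [540.   37.7 179.7] F [-4.   4.1  0.6] w 0.196 shift [-186.8 -507.5  181. ] turn [-0.2 -0.   0.3] q [0.05 0.4  1.87 0.   0.87 0.33]
top leaf 197 31.07 -0.1 127
side sample 157 32.75 1.3 147
side leaf 328 30.89 -1.0 248
wrist sample 3491 32.46 3.3 3468
wrist leaf 6201 31.19 1.1 4278
t 7.5 pos [540.   37.7 179.6] F [-4.4  3.9 -0.7] w 0.196 shift [-186.8 -507.5  181. ] turn [-0.2 -0.   0.3] q [0.05 0.4  1.87 0.   0.87 0.33]
```

>>> play_rows([
  [0, 0.3, -0.5, 0, 0, 0, 1],
  [0, 0.6, -1, 0, 0, 0, 1],
  [0, 0.6, -1, 0, 0, 0, 1],
  [0, 0.6, -1, 0, 0, 0, 1],
  [0, 0.6, -1, 0, 0, 0, 1],
])

```text
time_s: 8.0
eef_pos: [540.5, 37.5, 180.6]
tool_rot: [0.8, 0.6, -0.001, -0.001]
contact_force: [-3.7, 4.2, 0.2]
gripper_width: 0.193
grasp_force: 39.5
```

>>> play_rows([
  [0, 0, 0, 0, 0, 0, 1],
  [0, 0, 0, 0, 0, 0, 1],
  [0, 0, 0, 0, 0, 0, 1],
  [0, 0, 0, 0, 0, 0, 1],
  [0, 0, 0, 0, 0, 0, 1],
])

```text
time_s: 8.5
eef_pos: [540.5, 37.5, 180.7]
tool_rot: [0.8, 0.6, -0.001, -0.001]
contact_force: [-3.7, 4.1, 0.2]
gripper_width: 0.196
grasp_force: 39.5
```

```bash
python3 look.py 33; python3 -c "
from h import *
print(np.round(robot.read_state()['qd'],4))"
```

```text
top leaf 201 31.9 -0.6 127
side sample 154 33.1 1.1 146
side leaf 331 31.75 -1.4 242
wrist sample 3501 32.48 3.3 3481
wrist leaf 6167 31.52 1.2 4252
t 8.65 pos [540.5  37.5 180.6] F [-3.6  4.3 -0.6] w 0.196 shift [-186.8 -508.1  182. ] turn [-0.2 -0.   0.3] q [0.05 0.4  1.87 0.   0.88 0.33]
[-0.0004 -0.001  -0.0019  0.0002  0.0008  0.0015]
```

The leaf is about 1° below the flange, the sample's angle hasn't changed, and the arm is still. I'll hand it in.

```bash
python3 -c "
from bench import robot
print(robot.finish_job())"
```

```text
the job is handed in; nothing more can be done
None
```

The leaf is held still by its handle bar about 1° below the sample's flange (about 31.5° against 32.5°); the sample's angle did not change as the leaf came up, and the arm's path stayed clear of the tools and trays. The job was handed in at about 9 s; no verdict came back.

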